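# Rock the gummed locating block out of the polishing jig

### The job

Lift the plywood dust cover off the pins of the polishing jig and lay it flat on the bench beside the jig, handle up, without dropping it and without disturbing the things around. Then take hold of the dark wooden locating block that is stuck between the two brass keepers and rock it from side to side, towards one keeper and then the other, until both keepers have been pushed back and it comes free; lift it out and finish still holding it upright and still, over its own place, its foot just clear above the two grey keeper towers.

Things in the scene. Friction and masses are not known exactly. Their poses are not given: they have to be found in the camera images.
- jig: Polishing jig bolted to the bench, yaw varies about 0.3 rad either way. Origin: centre of its underside, on the bench; x short axis, y long axis (rocking direction), z up. Green base plate 110 (x) x 220 (y) x 27 mm. Two grey towers 36 (x) x 30 (y) mm at y = +/-26 to +/-56 mm, tops at 72 mm, hold the brass keepers. Two dark posts, radius 9 mm, at y = +/-85 mm, shoulders at 132 mm, carry the cover.
- pocket (a point): Centre of the floor of the jig's pocket, 17 mm above the bench, axes as the jig's. The pocket, in the middle of the base plate, is 26 (x) x 32 (y) x 10 mm deep; the block's foot stands in it with 1 mm play in x and 2 mm in y each way. The block pivots here when rocked, on the lower edge of the side it leans to.
- block: Loose dark wooden locating block, 24 (x) x 28 (y) x 105 mm tall, about 80 g. Origin: centre of its underside; seated, its axes are the jig's and its top is 122 mm above the bench. Both y faces have a notch 5 mm deep, 36 to 53 mm above the underside, in which the keepers stand: pulled straight up it stops after 5 mm. Grip it by its top 45 mm, best across x.
- keeper_left (a joint): Brass keeper on the jig's +y side: metres pushed back outward, 0 to 0.0065 (hard stop), starts near 0. 8 mm thick, rounded nose, 45 mm above the pocket floor. Leaning the block's top towards it pushes it back (0.12 rad: about 5.4 mm). Stiff (6 N), no spring, stays where pushed. With both keepers back 5 mm or more the block lifts out freely.
- keeper_right (a joint): Brass keeper on the jig's -y side: the same, metres pushed back outward (-y of the jig), 0 to 0.0065.
- cover: Loose plywood dust cover, 90 (x) x 210 (y) x 6 mm, about 120 g. Origin: centre of its underside, 132 mm above the bench at the start, axes as the jig's. Its two 12 mm holes at y = +/-85 mm sit loosely on 8 mm pins that stand up 14 mm from its underside. The bench on the jig's -y side is clear to about 0.36 m from the jig's middle, room enough to lay it down.
- handle (a point): Middle of the wooden handle on top of the cover, 29 mm above the cover's underside; the handle is 18 (x) x 60 (y) mm and reaches from 6 to 42 mm above the underside. Pinch it across x.
- bowl: Bystander: white soapstone bowl, 120 mm across, 50 mm high; origin at the centre of its underside. Not to be disturbed.
- tin: Bystander: dull silver beeswax tin, 80 mm across, 36 mm high; origin at the centre of its underside. Not to be disturbed.
- pumice: Bystander: grey pumice stone 85 x 55 x 38 mm; origin at the centre of its underside. Not to be disturbed.
- stick: Bystander: flat bamboo burnishing stick 200 x 12 x 8 mm, lying along its x; origin at the centre of its underside. Not to be disturbed.
Not all that is in view belongs to the job. Of the things like the cover, leave any that is green or purple; of the rest the smaller one is meant.

How it is judged:
By the outcome, as a careful person would: the job done as asked, in the order asked, and still so for the second after the job is handed in, while the arm keeps its last pose, push and grip.
It also fails if it takes over 51 s, if anything falls off the work surface, if the arm or the gripper's body presses on something with over 40 N, if the wrist force passes 120 N, or if a joint passes its speed limit or range.

### The arm

A 6-joint arm with a two-finger parallel gripper is mounted at the origin on the work surface. World frame = base frame: x ahead of the robot, y to its left, z up, the work surface at z = 0. Lengths are in m, angles in rad, forces in N, time in s.
With the tool pointing down it reaches from about 0.35 to 0.875 m from the base axis. Payload 15.5 kg.
Tool frame: the origin (TCP) lies between the finger pads; the fingertips stand ahead of it and the grasp point (between the pads) lies 11 mm behind it (env.tips_ahead is the z of the fingertips in the tool frame, in m); z points along the fingers, y is the direction in which the jaws open and shut (so a half turn about z gives the same grasp; the last joint's range is limited). The gripper opens to 85 mm and grips with 20 to 120 N. Pads are 22 mm wide; open, the fingers measure 114 mm over their backs; the gripper's body (76 mm by 85 mm) begins 54 mm behind the grasp point. The pads swing forward as they close: fully open they stand 13 mm farther back than shut.
Start: joints at [1.183, 0.494, 1.345, -0, 1.302, -0.096], TCP at [0.18, 0.599, 0.239] pointing down, gripper open.
Joint ranges: [-2.91, 2.91], [-0.82, 2.16], [0.22, 2.67], [-1.22, 4.37], [0.12, 2.79], [-3.08, 3.08]. Speed limits (rad/s): [1.89, 1.89, 2.57, 3.01, 3.01, 3.01].

### API

Orientations are given as a rotation vector (axis times angle).
In Python, from station import env gives the robot as it stands.
- The arm moves only by the tool drive_tool, never from a script. Its argument "increments" is a list that holds one entry, the list of rows, each a list of 7 numbers: the finger opening in cm, from 0 to 8.54, then the shift along the world's x, y, z in cm, then the turn, a rotation vector about the world's x, y, z in rad. In form: [[[hand, x, y, z, ax, ay, az], ...]]. A call has exactly 10 rows; each row shifts and turns the commanded pose from where the row before left it; what a row does not reach is not made up. A row lasts 1/12 s, in which the tool goes at most 41.7 mm and 7.16 degrees, less where a joint would pass 70% of its speed; a pose out of reach is approached as far as the arm can. A call is refused whole if a number of a shift passes 4.17 or a number of a turn 0.125, either way. A call with a gripper value outside its range is refused whole. The fingers move at their own pace and stop on an object; "squeeze" is the grip in N (left out, the last holds). Time passes only in rows, so rows that do not move let the fingers close, or fill a call up. It gives the time, the measured TCP pose, the force and the opening at its end, in the units of the state.
- env.observe(): the state, without advancing time (a new reading comes with each control period).
- env.grab_frame(name): name is "scene" or "top"; returns a dict with "color" (400x640x3 uint8, red, green, blue), "K" (3x3 intrinsics, pixels), "k1" (the pictures are not rectified: a ray, as slopes to the right and down, at radius r is drawn at 1 + k1 r^2 times it, then the intrinsics apply), "eye" and "orientation" of the camera in the world. Camera axes: x right, y up, looking along -z (the intrinsics and any distortion apply to the point x, -y, -z); pixel columns grow to the right and rows downward; lengths in m; the calibration is good to about 2 mm. A picture is of the moment at which its call begins. There is no depth.
- env.finish_job(): hands the job in, once; it reports no verdict.
The state is a dict: "time_s": time; "joint_positions": joint angles; "dq": joint speeds; "joint_torque": joint torques, N m; "position": TCP position; "orientation": TCP orientation; "contact_force": force on the tool from outside, world axes, zero at the start; "moment": the same for the moment, N m; "gripper_width": opening from 0.0 (shut) to 1.0 (fully open).
Only numpy, scipy, OpenCV 4.12 (cv2) and the standard library are available. Lean on these libraries where they do the work, as an engineer would, in place of code of your own. Each camera call takes 0.05 s, during which the arm holds its last target.

## Working session

There is one attempt and no reset: what is moved stays moved. The work goes in short steps, Python scripts to look and compute and a tool call to move; the robot and the scene stay as the last step left them, time stands still between calls to the robot, and variables do not carry over. Pictures are saved under pics/ and viewed, and the job is handed in when it is done.

Besides the shell and the picture viewer there is one more tool, called after "Call:" as name(argument=value, ...) on one line, values as JSON. drive_tool: Moves the arm, as the interface text tells. Its arguments: {"type":"object","properties":{"increments":{"type":"array"},"squeeze":{"type":"number"}},"required":["increments"]}

```bash
ls; mkdir -p pics
python3 - <<'E'
from station import env
import cv2
for n in ("scene","top"):
    f=env.grab_frame(n); cv2.imwrite(f"pics/{n}0.png",f["color"][:,:,::-1]); print(n,f["K"],f["k1"],f["eye"],f["orientation"])
print(env.observe(), env.tips_ahead)
E
```

```text
pics
scene [[392.53363569   0.         321.35114278]
 [  0.         392.53363569 205.93156619]
 [  0.           0.           1.        ]] -0.09025881347624573 [ 1.25661147 -0.2533593   0.79630252] [0.71106212 0.5411992  1.16960336]
top [[429.35766929   0.         318.89499169]
 [  0.         429.35766929 196.42009896]
 [  0.           0.           1.        ]] -0.08486050397227893 [ 0.40561123 -0.03711293  1.45529785] [ 0.0759522  -0.05458235 -1.56760543]
{'time_s': 0.1, 'joint_positions': array([ 1.18351383e+00,  4.94174476e-01,  1.34605911e+00,  2.82683018e-05,
        1.30254316e+00, -9.55081285e-02]), 'dq': array([ 9.35854998e-06, -2.32031903e-03, -9.24435019e-05, -6.44286461e-04,
        4.51637627e-04, -9.01977102e-04]), 'joint_torque': array([ 5.35807048e-04, -8.83585310e+01, -3.84566510e+01, -1.13020067e-04,
        5.31240177e-03,  4.64823393e-05]), 'position': array([0.17965273, 0.59828479, 0.23873008]), 'orientation': array([-4.56660704e-01, -3.10791207e+00,  1.79562497e-03]), 'contact_force': array([ 0.25053778, -0.23978795,  0.7115326 ]), 'moment': array([-0.00961244,  0.02925279,  0.04351941]), 'gripper_width': 1.0000388398055333} 0.008
```

View pics/scene0.png

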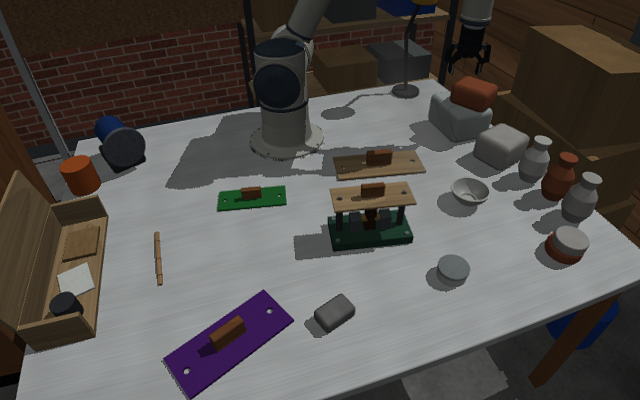

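View pics/top0.png

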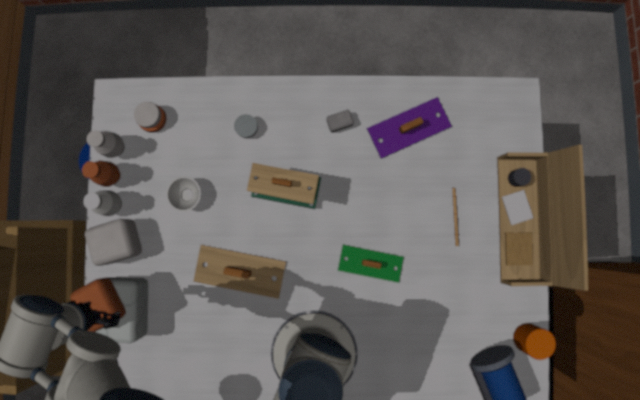

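The top view shows the jig with its wood cover at about (284,185). A larger wood cover lies at (240,270) and is a decoy, as are the green (371,263) and purple (410,127) ones. The area right of the jig, towards -y, is clear around (385,195).

```bash
cat > h.py <<'E'
from station import env
import cv2, numpy as np
from scipy.spatial.transform import Rotation as R
def ray(f,p):
    K=f["K"]; d=np.array([f["k1"],0,0,0,0.])
    s=cv2.undistortPoints(np.array(p,float).reshape(-1,1,2),K,d).reshape(-1,2)
    c=np.c_[s[:,0],-s[:,1],-np.ones(len(s))]
    return np.array(f["eye"]),R.from_rotvec(f["orientation"]).apply(c)
def onplane(f,p,z):
    e,d=ray(f,p); return e+d*((z-e[2])/d[:,2])[:,None]
def proj(f,P):
    P=np.array(P,float).reshape(-1,3)
    c=R.from_rotvec(f["orientation"]).inv().apply(P-f["eye"]); c=c*[1,-1,-1]
    return cv2.projectPoints(c,np.zeros(3),np.zeros(3),f["K"],np.array([f["k1"],0,0,0,0.]))[0].reshape(-1,2)
def state():
    o=env.observe(); T=R.from_rotvec(o["orientation"]).as_matrix()
    print("t",round(o["time_s"],2),"pos",o["position"].round(4),"z",T[:,2].round(3),"y",T[:,1].round(3),"F",o["contact_force"].round(1),"M",o["moment"].round(2),"w",round(o["gripper_width"],3)); return o
E
python3 - <<'E'
from h import *
f=env.grab_frame("top"); g=env.grab_frame("scene")
cv2.imwrite("pics/topcrop.png",cv2.resize(f["color"][140:230,220:420,::-1],None,fx=4,fy=4,interpolation=cv2.INTER_CUBIC))
cv2.imwrite("pics/scenecrop.png",cv2.resize(g["color"][140:260,300:460,::-1],None,fx=5,fy=5,interpolation=cv2.INTER_CUBIC))
c=f["color"].astype(int)
hsv=cv2.cvtColor(f["color"],cv2.COLOR_RGB2HSV)
m=((hsv[:,:,0]<22)&(hsv[:,:,1]>60)&(hsv[:,:,2]>80)).astype(np.uint8); w=np.zeros_like(m); w[150:225,235:335]=m[150:225,235:335]
m=w
cs=cv2.findContours(m,0,1)[0]; k=max(cs,key=cv2.contourArea); r=cv2.minAreaRect(k); print(r)
b=cv2.boxPoints(r); P=onplane(f,b,0.138); print(P, P.mean(0), np.linalg.norm(np.diff(P,axis=0),axis=1))
for n,p in dict(tin=(247,126),bowl=(185,194),pum=(340,121),stick1=(454,188),stick2=(458,245),g1=(344,246),g2=(404,252),pl=(378,156),pl2=(368,128)).items(): print(n,onplane(f,[p],0.02)[0].round(3))
E
```

```text
((282.5569152832031, 182.70130920410156), (67.50069427490234, 28.862041473388672), 10.784297943115234)
[[ 0.5332016   0.20463278  0.138     ]
 [ 0.62193291  0.18930231  0.138     ]
 [ 0.58232593 -0.01734404  0.138     ]
 [ 0.49442741 -0.00098192  0.138     ]] [0.55797196 0.09390228 0.138     ] [0.09004592 0.21040776 0.08940843]
tin [0.767 0.23  0.02 ]
bowl [0.533 0.438 0.02 ]
pum [ 0.784 -0.089  0.02 ]
stick1 [ 0.554 -0.473  0.02 ]
stick2 [ 0.363 -0.483  0.02 ]
g1 [ 0.36  -0.101  0.02 ]
g2 [ 0.34  -0.301  0.02 ]
pl [ 0.663 -0.217  0.02 ]
pl2 [ 0.759 -0.184  0.02 ]
```

```bash
sleep 1
```

```text
(no output)
```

View pics/topcrop.png

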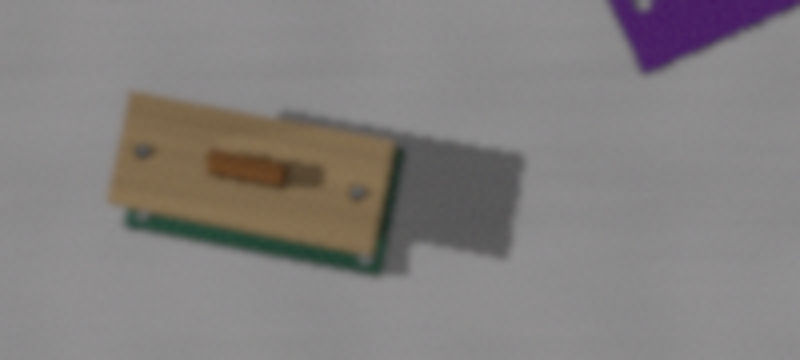

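View pics/scenecrop.png

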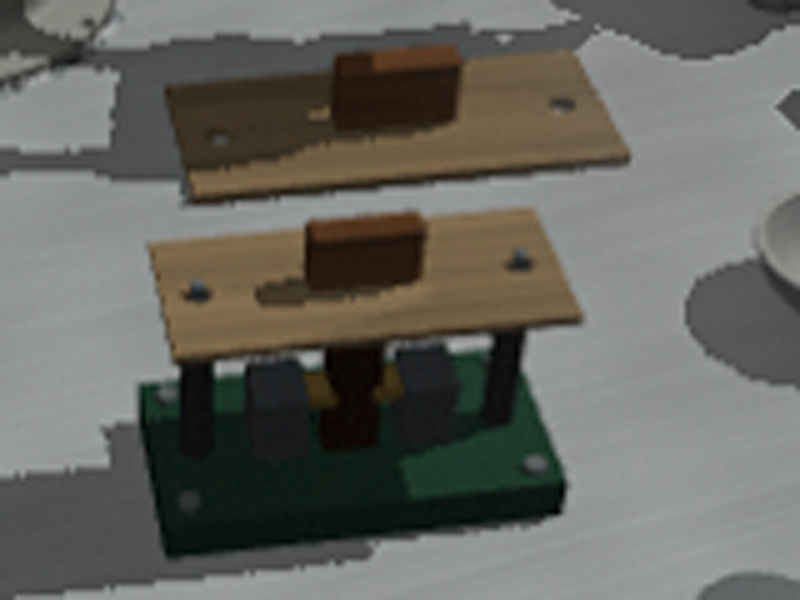

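Run:
```python
from h import *
f=env.grab_frame("top"); g=env.grab_frame("scene")
def mk(fr,box):
    x0,y0,x1,y1=box; a=cv2.cvtColor(fr["color"],cv2.COLOR_RGB2HSV).astype(float)[y0:y1,x0:x1,1]
    w=np.clip(np.median(a)-25-a,0,None); ys,xs=np.mgrid[y0:y1,x0:x1]; return [(w*xs).sum()/w.sum(),(w*ys).sum()/w.sum()]
t=[mk(f,(251,174,261,182)),mk(f,(304,183,315,192))]
s=[mk(g,(399,187,410,197)),mk(g,(334,193,346,203))]
print(t,s)
for fr,p,n in((f,t,"top"),(g,s,"sc")):
    P=onplane(fr,p,0.142); v=P[0]-P[1]; print(n,P,P.mean(0),np.linalg.norm(v),np.arctan2(-v[0],v[1]))
# handle colour centroid
hs=cv2.cvtColor(f["color"],cv2.COLOR_RGB2HSV)
print(hs[181,283],hs[184,275],hs[180,265])
# bolts on base plate from scene: crop px/5
b=np.array([[168,395],[190,502],[535,465]])/5+[300,140]
P=onplane(g,b,0.027);print(P)
# base bottom front corners and top corners
b=np.array([[162,518],[566,480],[140,384]])/5+[300,140]
P=onplane(g,b,0.027);print(P)
th=-0.18;x=np.array([np.cos(th),np.sin(th)]);y=np.array([-np.sin(th),np.cos(th)])
for q in P: print(((q[:2]-[.558,.094])@x).round(4),((q[:2]-[.558,.094])@y).round(4))
```

```text
[[np.float64(255.22767857142858), np.float64(177.23660714285714)], [np.float64(308.96666666666664), np.float64(187.6888888888889)]] [[np.float64(404.09016393442624), np.float64(191.21967213114755)], [np.float64(339.0031545741325), np.float64(197.4416403785489)]]
top [[0.57426006 0.17806997 0.142     ]
 [0.54192644 0.0115385  0.142     ]] [0.55809325 0.09480423 0.142     ] 0.1696413726087357 -0.1917731628239862
sc [[0.57574365 0.18041603 0.142     ]
 [0.54316955 0.01227112 0.142     ]] [0.5594566  0.09634358 0.142     ] 0.1712710784303242 -0.19135596761405374
[ 14 175  96] [ 15 116  99] [ 18  98 125]
[[ 0.50062448  0.01269117  0.027     ]
 [ 0.58240326 -0.00352956  0.027     ]
 [ 0.61840842  0.18307181  0.027     ]]
[[ 0.58844414 -0.02147282  0.027     ]
 [ 0.63409612  0.19372512  0.027     ]
 [ 0.48685547  0.00063901  0.027     ]]
0.0506 -0.1082
0.057 0.1117
-0.0533 -0.1046
```

Call:
drive_tool(increments=[[[8.5,1.9,-2.5,0.1,0,0,-0.0735],[8.5,1.9,-2.5,0,0,0,-0.0735],[8.5,1.9,-2.5,0,0,0,-0.0735],[8.5,1.9,-2.5,0,0,0,-0.0735],[8.5,1.9,-2.5,0,0,0,-0.0735],[8.5,1.9,-2.5,0,0,0,-0.0735],[8.5,1.9,-2.5,0,0,0,-0.0735],[8.5,1.9,-2.5,0,0,0,-0.0735],[8.5,1.9,-2.5,0,0,0,-0.0735],[8.5,1.9,-2.5,0,0,0,-0.0735]]], squeeze=60)

```text
time_s: 1.13
position: [0.3705, 0.3473, 0.2404]
orientation: [1.548, 2.734, 0.0]
contact_force: [0.7, 0.8, 0.3]
gripper_width: 0.998
```

Call:
drive_tool(increments=[[[8.5,1.9,-2.5,0,0,0,-0.0735],[8.5,1.9,-2.5,0,0,0,-0.0735],[8.5,1.9,-2.5,0,0,0,-0.0735],[8.5,1.9,-2.5,0,0,0,-0.0735],[8.5,1.9,-2.5,0,0,0,-0.0735],[8.5,1.9,-2.5,0,0,0,-0.0735],[8.5,1.9,-2.5,0,0,0,-0.0735],[8.5,1.9,-2.5,0,0,0,-0.0735],[8.5,1.9,-2.5,0,0,0,-0.0735],[8.5,1.9,-2.5,0,0,0,-0.0735]]])

```text
time_s: 1.97
position: [0.5605, 0.0971, 0.2403]
orientation: [-2.427, -1.995, -0.0]
contact_force: [-0.3, 0.2, 0.7]
gripper_width: 0.991
```

Run:
```python
from h import *
state()
```

```text
t 1.97 pos [0.5605 0.0971 0.2403] z [ 0.  0. -1.] y [ 0.981 -0.194  0.   ] F [-0.3  0.2  0.7] M [ 0.   -0.03 -0.02] w 0.991
```

Call:
drive_tool(increments=[[[6,-0.2,-0.15,-2,0,0,0.002],[5,0,0,-2,0,0,0],[5,0,0,-2,0,0,0],[5,0,0,-1.5,0,0,0],[5,0,0,-1.1,0,0,0],[5,0,0,0,0,0,0],[4,0,0,0,0,0,0],[3,0,0,0,0,0,0],[2.5,0,0,0,0,0,0],[2.5,0,0,0,0,0,0]]])

```text
time_s: 2.8
position: [0.5582, 0.0971, 0.1551]
orientation: [2.42, 2.002, 0.002]
contact_force: [0.5, -0.1, -0.1]
gripper_width: 0.296
```

Run:
```python
from h import *
state()
g=env.grab_frame("scene")
cv2.imwrite("pics/s1.png",cv2.resize(g["color"][100:260,280:480,::-1],None,fx=4,fy=3.75*1,interpolation=cv2.INTER_CUBIC)[:600])
```

```text
t 2.8 pos [0.5582 0.0971 0.1551] z [ 0.001  0.    -1.   ] y [ 0.982 -0.188  0.001] F [ 0.5 -0.1 -0.1] M [-0.01 -0.01 -0.01] w 0.296
```

View pics/s1.png

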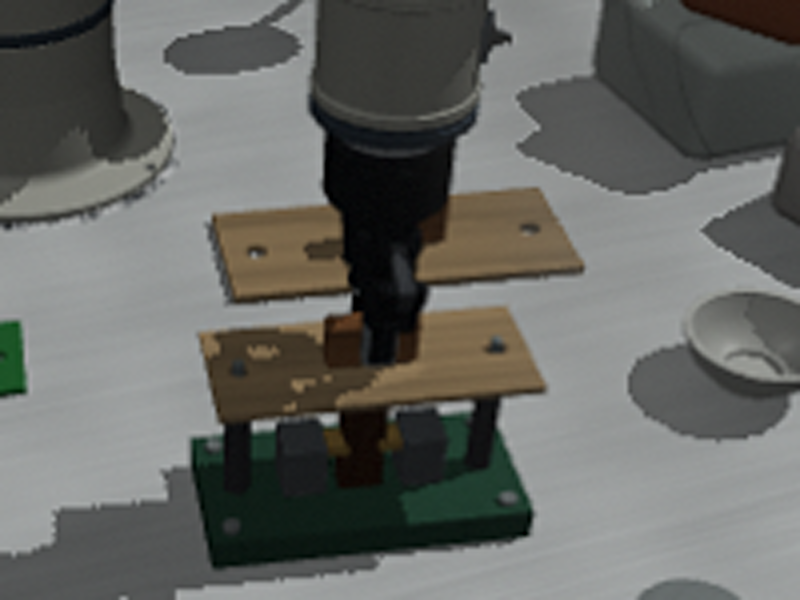

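The fingers straddle the handle near its middle: finger at x≈380, handle from 325 to 418. Next I close and lift.

Call:
drive_tool(increments=[[[1.8,0,0,0,0,0,0],[1,0,0,0,0,0,0],[0.5,0,0,0,0,0,0],[0.5,0,0,0,0,0,0],[0.5,0,0,0,0,0,0],[0.5,0,0,0,0,0,0],[0.5,0,0,0.3,0,0,0],[0.5,0,0,0.5,0,0,0],[0.5,0,0,0.7,0,0,0],[0.5,0,0,1,0,0,0]]])

```text
time_s: 3.68
position: [0.5575, 0.0971, 0.1797]
orientation: [-2.421, -2.002, 0.001]
contact_force: [0.7, 0.2, -1.1]
gripper_width: 0.197
```

Run:
```python
from h import *
state()
g=env.grab_frame("scene")
cv2.imwrite("pics/s2.png",cv2.resize(g["color"][100:260,280:480,::-1],None,fx=4,fy=3.75*1,interpolation=cv2.INTER_CUBIC)[:600])
```

```text
t 3.68 pos [0.5575 0.0971 0.1797] z [-0.001 -0.    -1.   ] y [ 0.982 -0.188 -0.001] F [ 0.7  0.2 -1.1] M [ 0.   -0.01 -0.03] w 0.197
```

View pics/s2.png

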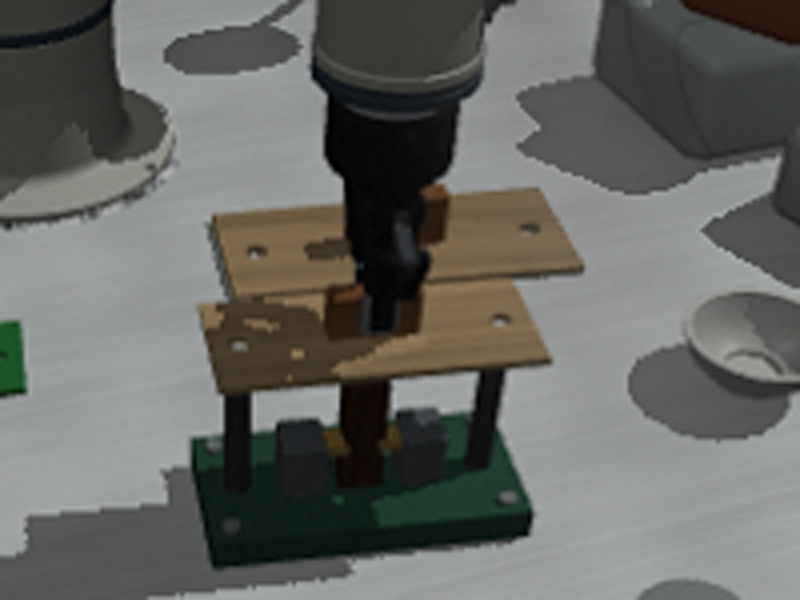

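The cover is clear of the pins and level.

Call:
drive_tool(increments=[[[0.5,0,0,1.2,0,0,0],[0.5,-0.1,-0.5,1.2,0,0,0],[0.5,-0.2,-1.2,0.3,0,0,0],[0.5,-0.4,-2.2,0,0,0,0],[0.5,-0.5,-2.7,0,0,0,0],[0.5,-0.5,-2.7,0,0,0,0],[0.5,-0.5,-2.7,0,0,0,0],[0.5,-0.5,-2.7,0,0,0,0],[0.5,-0.5,-2.7,0,0,0,0],[0.5,-0.5,-2.7,0,0,0,0]]])

```text
time_s: 4.57
position: [0.52, -0.1058, 0.2063]
orientation: [2.421, 2.002, -0.0]
contact_force: [1.4, -0.0, -0.8]
gripper_width: 0.199
```

Call:
drive_tool(increments=[[[0.5,-0.4,-2,-0.5,0,0,0],[0.5,-0.2,-1.1,-1.5,0,0,0],[0.5,0,0,-2,0,0,0],[0.5,0,0,-2,0,0,0],[0.5,0,0,-2,0,0,0],[0.5,0,0,-2,0,0,0],[0.5,0,0,-2,0,0,0],[0.5,0,0,-2,0,0,0],[0.5,0,0,-1,0,0,0],[0.5,0,0,-0.5,0,0,0]]])

```text
time_s: 5.4
position: [0.514, -0.1351, 0.0501]
orientation: [-2.42, -2.001, 0.002]
contact_force: [-1.2, -0.2, -1.7]
gripper_width: 0.201
```

Run:
```python
from h import *
state()
g=env.grab_frame("scene")
cv2.imwrite("pics/s3.png",g["color"][:,:,::-1])
```

```text
t 5.4 pos [ 0.514  -0.1351  0.0501] z [-0.002  0.001 -1.   ] y [ 0.982 -0.188 -0.002] F [-1.2 -0.2 -1.7] M [-0.01 -0.01  0.  ] w 0.201
```

View pics/s3.png

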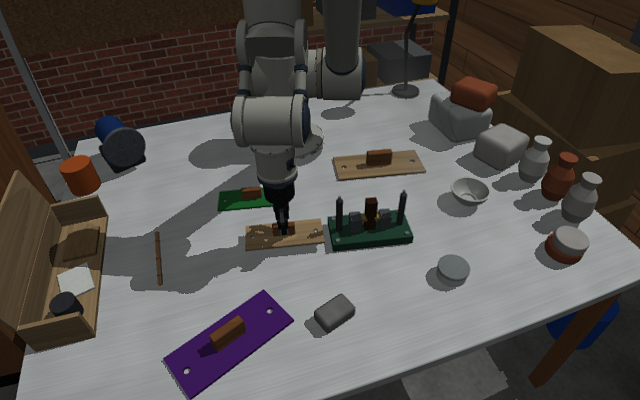

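The cover hovers level beside the jig at (285,233), clear of the green cover and the jig. Next I lower it.

Call:
drive_tool(increments=[[[0.5,0,0,-0.8,0,0,0],[0.5,0,0,-0.8,0,0,0],[0.5,0,0,-0.4,0,0,0],[0.5,0,0,-0.2,0,0,0],[0.5,0,0,-0.1,0,0,0],[0.5,0,0,-0.1,0,0,0],[0.5,0,0,-0.1,0,0,0],[0.5,0,0,-0.1,0,0,0],[0.5,0,0,-0.1,0,0,0],[0.5,0,0,0,0,0,0]]])

```text
time_s: 6.28
position: [0.5148, -0.1349, 0.0242]
orientation: [-2.421, -2.002, 0.0]
contact_force: [-1.0, 0.3, -1.2]
gripper_width: 0.201
```

Call:
drive_tool(increments=[[[0.5,0,0,-0.05,0,0,0],[0.5,0,0,-0.05,0,0,0],[0.5,0,0,-0.05,0,0,0],[0.5,0,0,0,0,0,0],[0.5,0,0,0,0,0,0],[0.5,0,0,0,0,0,0],[0.5,0,0,0,0,0,0],[0.5,0,0,0,0,0,0],[0.5,0,0,0,0,0,0],[0.5,0,0,0,0,0,0]]])

```text
time_s: 7.12
position: [0.5149, -0.1349, 0.0229]
orientation: [2.421, 2.002, 0.0]
contact_force: [-0.3, -0.1, 6.1]
gripper_width: 0.2
```

Call:
drive_tool(increments=[[[2.2,0,0,0.05,0,0,0],[3,0,0,0,0,0,0],[4,0,0,0,0,0,0],[5,0,0,0,0,0,0],[5,0,0,0.2,0,0,0],[5,0,0,1,0,0,0],[5,0,0,2,0,0,0],[5,0,0,3,0,0,0],[5,0,0,4,0,0,0],[5,0,0,4,0,0,0]]])

```text
time_s: 7.95
position: [0.514, -0.1346, 0.1672]
orientation: [-2.42, -2.001, 0.001]
contact_force: [0.7, 0.1, -0.1]
gripper_width: 0.586
```

Call:
drive_tool(increments=[[[5,0,0,3,0,0,0],[5,0,0,2,0,0,0],[5,0,0,0,0,0,0],[5,0,0,0,0,0,0],[5,0,0,0,0,0,0],[5,0,0,0,0,0,0],[5,0,0,0,0,0,0],[5,0,0,0,0,0,0],[5,0,0,0,0,0,0],[5,0,0,0,0,0,0]]])

```text
time_s: 8.78
position: [0.5147, -0.1349, 0.2149]
orientation: [-2.421, -2.001, 0.0]
contact_force: [0.9, -0.4, -0.1]
gripper_width: 0.585
```

Run:
```python
from h import *
state()
g=env.grab_frame("scene"); f=env.grab_frame("top")
cv2.imwrite("pics/s4.png",cv2.resize(g["color"][160:270,230:430,::-1],None,fx=4,fy=4,interpolation=cv2.INTER_CUBIC))
cv2.imwrite("pics/t4.png",cv2.resize(f["color"][140:240,230:430,::-1],None,fx=4,fy=4,interpolation=cv2.INTER_CUBIC))
```

```text
t 8.78 pos [ 0.5147 -0.1349  0.2149] z [-0.001  0.    -1.   ] y [ 0.982 -0.188 -0.001] F [ 0.9 -0.4 -0.1] M [ 0.04 -0.03 -0.01] w 0.585
```

View pics/s4.png

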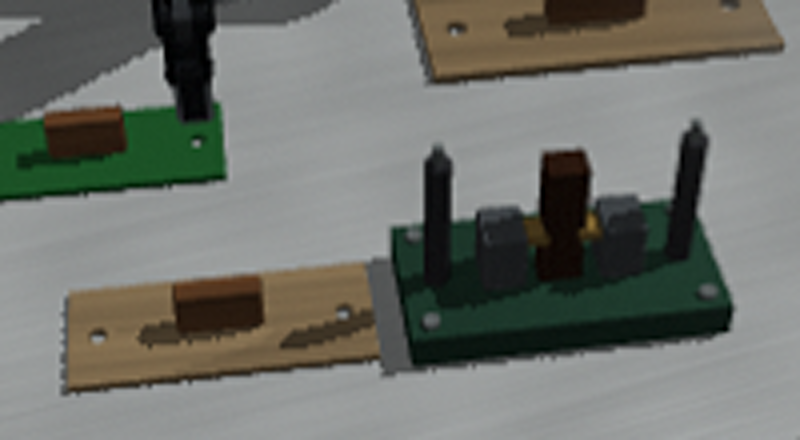

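View pics/t4.png

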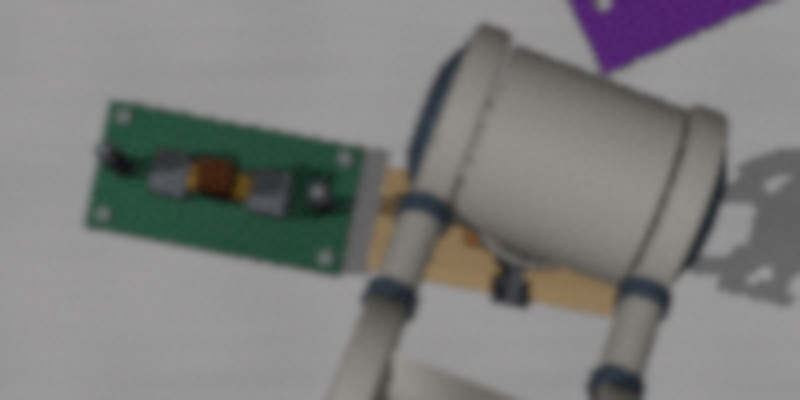

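The cover lies flat, handle up, at (220,330) in the scene crop. The block's top is visible at (564,160) in the scene crop and (214,177) in the top crop.

```bash
cat > blk.py <<'E'
from h import *
def tri(f,p,g,q):
    e1,d1=ray(f,[p]); e2,d2=ray(g,[q]); d1=d1[0];d2=d2[0]
    A=np.c_[d1,-d2]; s=np.linalg.lstsq(A,e2-e1,rcond=None)[0]
    a=e1+d1*s[0]; b=e2+d2*s[1]; return (a+b)/2,np.linalg.norm(a-b)
J0=np.array([.5587,.0955]); th=-.19
def tojig(p): 
    d=np.array(p)[:2]-J0; return np.array([d@[np.cos(th),np.sin(th)],d@[-np.sin(th),np.cos(th)]])
E
python3 - <<'E'
from blk import *
f=env.grab_frame("top"); g=env.grab_frame("scene")
a=cv2.resize(f["color"][170:200,260:320,::-1],None,fx=13,fy=13,interpolation=cv2.INTER_CUBIC)
b=cv2.resize(g["color"][190:240,330:410,::-1],None,fx=9.75,fy=9.75,interpolation=cv2.INTER_CUBIC)[:]
cv2.imwrite("pics/b1.png",a);cv2.imwrite("pics/b2.png",b)
h=cv2.cvtColor(f["color"],cv2.COLOR_RGB2HSV)
m=np.zeros(h.shape[:2]);s=h[172:196,275:292].astype(int); mm=(s[:,:,0]<15)&(s[:,:,1]>150); ys,xs=np.nonzero(mm); print("brown top",xs.min()+275,xs.max()+275,ys.min()+172,ys.max()+172,xs.mean()+275,ys.mean()+172)
p=[xs.mean()+275,ys.mean()+172]
print(onplane(f,[p],.122),tojig(onplane(f,[p],.122)[0]))
# jig checks: base bolts top z.03 & pins tips z .146
bt=np.array([[124,117],[345,158],[102,213],[324,257]])/4+[230,140]
P=onplane(f,bt,.028); print("bolts",P.mean(0),[tojig(q).round(4) for q in P])
pt=np.array([[318,184]])/4+[230,140]; print("post R sh",onplane(f,pt,.14),tojig(onplane(f,pt,.14)[0]))
bs=np.array([[413,235],[432,320],[708,291]])/4+[230,160]
P=onplane(g,bs,.028); print([tojig(q).round(4) for q in P])
E
```

```text
brown top 280 287 180 188 283.3157894736842 183.859649122807
[[0.5559564  0.09266254 0.122     ]] [-0.00215835 -0.00330455]
bolts [0.55761957 0.09321335 0.028     ] [array([0.0407, 0.0915]), array([ 0.0419, -0.0979]), array([-0.0422,  0.0932]), array([-0.0429, -0.0966])]
post R sh [[0.5473681  0.00999304 0.14      ]] [ 0.00502078 -0.08610833]
[array([-0.0415, -0.0933]), array([ 0.0415, -0.0927]), array([0.0421, 0.0971])]
```

View pics/b1.png

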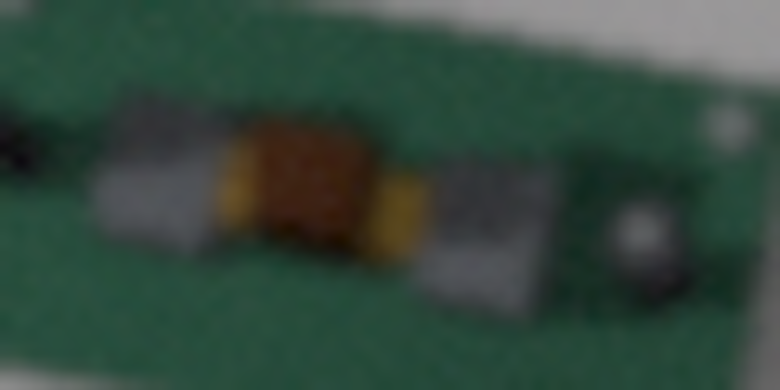

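View pics/b2.png

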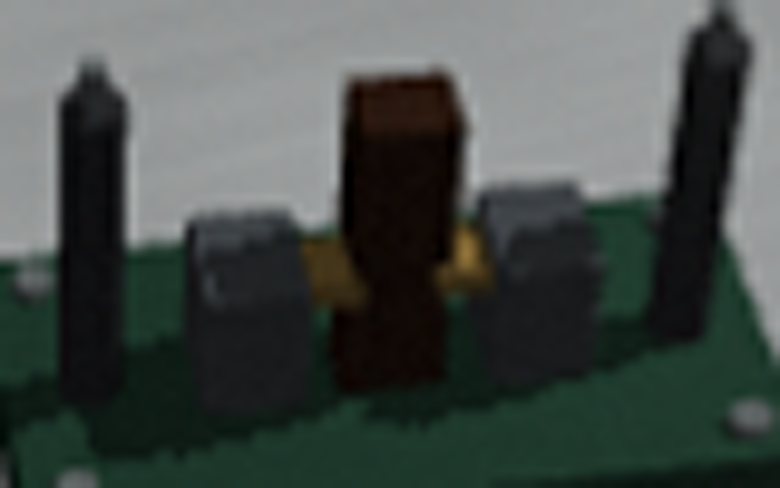

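Run:
```python
from blk import *
f=env.grab_frame("top"); g=env.grab_frame("scene")
p=(283.3,183.9)
for q in ((371.1,200.5),(370.7,200.0)):
    print(tri(f,p,g,q), tojig(tri(f,p,g,q)[0]), onplane(g,[q],.122), tojig(onplane(g,[q],.122)[0]))
```

```text
(array([0.55687202, 0.09484584, 0.11886707]), np.float64(0.0038784254742985076)) [-0.00167154 -0.00098762] [[0.56050931 0.09516157 0.122     ]] [1.84067016e-03 9.36196179e-06]
(array([0.55651818, 0.09424817, 0.12053616]), np.float64(0.002954974708181858)) [-0.00190614 -0.00164135] [[0.55833913 0.09496675 0.122     ]] [-0.00025366 -0.00059181]
```

Call:
drive_tool(increments=[[[5,0.1,0.6,0,0,0,0],[5,0.5,2.5,0,0,0,0],[5,0.6,3.3,0,0,0,0],[5,0.6,3.3,0,0,0,0],[5,0.6,3.3,0,0,0,0],[5,0.6,3.3,0,0,0,0],[5,0.6,3.3,0,0,0,0],[5,0.5,2.3,0,0,0,0],[5,0.2,1.05,0,0,0,0],[5,0,0,0,0,0,0]]], squeeze=110)

```text
time_s: 9.92
position: [0.5579, 0.0968, 0.2152]
orientation: [-2.419, -2.005, -0.001]
contact_force: [-0.5, -0.6, 0.2]
gripper_width: 0.586
```

Call:
drive_tool(increments=[[[5,0,0,-1,0,0,0],[5,0,0,-2,0,0,0],[5,0,0,-2,0,0,0],[5,0,0,-2,0,0,0],[5,0,0,-2,0,0,0],[5,0,0,-1.5,0,0,0],[5,0,0,-1,0,0,0],[5,0,0,-0.6,0,0,0],[5,0,0,0,0,0,0],[5,0,0,0,0,0,0]]])

```text
time_s: 10.75
position: [0.5579, 0.0941, 0.0945]
orientation: [2.422, 2.001, 0.0]
contact_force: [-0.2, 0.4, 0.0]
gripper_width: 0.583
```

Run:
```python
from blk import *
o=state(); print(tojig(o["position"]))
g=env.grab_frame("scene")
cv2.imwrite("pics/s5.png",cv2.resize(g["color"][150:250,300:440,::-1],None,fx=5.7,fy=5.7,interpolation=cv2.INTER_CUBIC))
```

```text
t 10.75 pos [0.5579 0.0941 0.0945] z [ 0. -0. -1.] y [ 0.982 -0.188  0.   ] F [-0.2  0.4  0. ] M [-0.04  0.02  0.  ] w 0.583
[-0.00051395 -0.00149123]
```

View pics/s5.png

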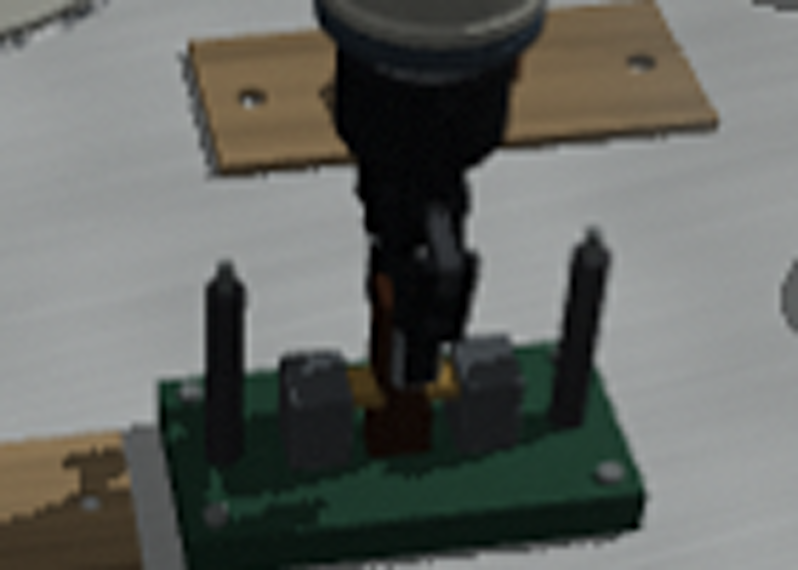

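The fingers straddle the block (finger at (415,350), block foot at (400,430)) and are above the towers. Next I close.

Call:
drive_tool(increments=[[[4,0,0,0,0,0,0],[3,0,0,0,0,0,0],[2.6,0,0,0,0,0,0],[2.3,0,0,0,0,0,0],[2,0,0,0,0,0,0],[1.5,0,0,0,0,0,0],[1,0,0,0,0,0,0],[1,0,0,0,0,0,0],[1,0,0,0,0,0,0],[1,0,0,0,0,0,0]]])

```text
time_s: 11.63
position: [0.5581, 0.0946, 0.095]
orientation: [2.421, 2.002, 0.001]
contact_force: [-0.5, -0.8, 10.1]
gripper_width: 0.265
```

Run:
```python
from blk import *
o=state(); print(tojig(o["position"]))
```

```text
t 11.63 pos [0.5581 0.0946 0.095 ] z [ 0.001  0.    -1.   ] y [ 0.982 -0.188  0.001] F [-0.5 -0.8 10.1] M [-0.1   0.41 -0.  ] w 0.265
[-0.00039316 -0.00096066]
```

Call:
drive_tool(increments=[[[1,0,0,0.04,0,0,0],[1,0.03,0.165,0.02,-0.0213,0.0041,0],[1,0.03,0.165,0.02,-0.0213,0.0041,0],[1,0.03,0.165,0.02,-0.0213,0.0041,0],[1,0.03,0.165,0.02,-0.0213,0.0041,0],[1,0.03,0.165,0.02,-0.0213,0.0041,0],[1,0.03,0.165,0.02,-0.0213,0.0041,0],[1,0,0,0,0,0,0],[1,0,0,0,0,0,0],[1,0,0,0,0,0,0]]])

```text
time_s: 12.47
position: [0.5598, 0.1044, 0.0961]
orientation: [2.354, 1.947, -0.153]
contact_force: [1.3, -1.8, 5.7]
gripper_width: 0.264
```

Run:
```python
from blk import *
o=state(); print(tojig(o["position"]))
g=env.grab_frame("scene")
cv2.imwrite("pics/s6.png",cv2.resize(g["color"][150:250,300:440,::-1],None,fx=5.7,fy=5.7,interpolation=cv2.INTER_CUBIC))
```

```text
t 12.47 pos [0.5598 0.1044 0.0961] z [-0.024 -0.127 -0.992] y [ 0.982 -0.188  0.   ] F [ 1.3 -1.8  5.7] M [-0.56 -0.03  0.02] w 0.264
[-0.00063113  0.00892675]
```

View pics/s6.png

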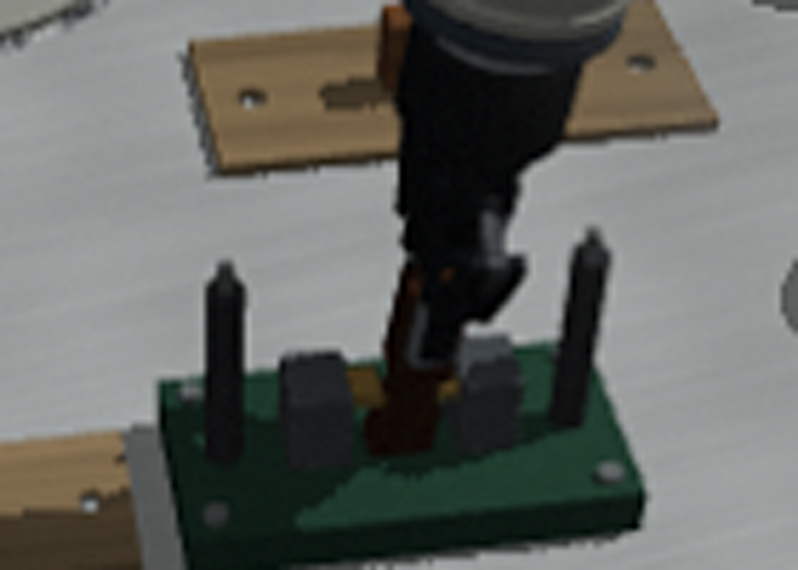

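Call:
drive_tool(increments=[[[1,0.01,0.05,0.01,-0.005,0.001,0],[1,0.01,0.05,0,-0.005,0.001,0],[1,0,0,0,0,0,0],[1,0,0,0,0,0,0],[1,-0.03,-0.165,-0.02,0.0213,-0.0041,0],[1,-0.03,-0.165,-0.02,0.0213,-0.0041,0],[1,-0.03,-0.165,-0.02,0.0213,-0.0041,0],[1,-0.03,-0.165,-0.02,0.0213,-0.0041,0],[1,-0.03,-0.165,-0.02,0.0213,-0.0041,0],[1,-0.05,-0.265,-0.03,0.0313,-0.0061,0]]])

```text
time_s: 13.35
position: [0.5579, 0.0945, 0.095]
orientation: [2.42, 2.002, 0.001]
contact_force: [-1.8, -3.9, 8.5]
gripper_width: 0.267
```

Run:
```python
from blk import *
o=state(); print(tojig(o["position"]))
g=env.grab_frame("scene")
cv2.imwrite("pics/s7.png",cv2.resize(g["color"][150:250,300:440,::-1],None,fx=5.7,fy=5.7,interpolation=cv2.INTER_CUBIC))
```

```text
t 13.35 pos [0.5579 0.0945 0.095 ] z [ 0.001  0.    -1.   ] y [ 0.982 -0.187  0.001] F [-1.8 -3.9  8.5] M [-1.09  0.5  -0.04] w 0.267
[-0.00056504 -0.00108864]
```

View pics/s7.png

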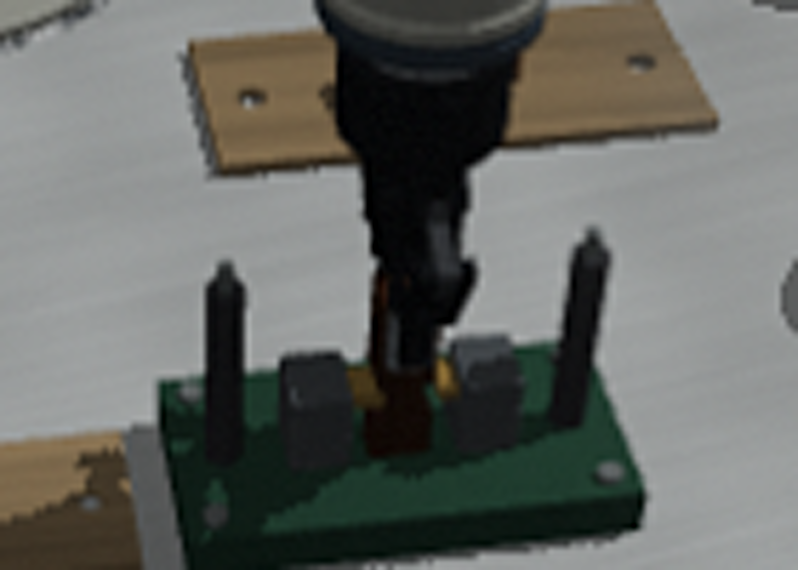

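Call:
drive_tool(increments=[[[1,-0.03,-0.165,0.03,0.0213,-0.0041,0],[1,-0.03,-0.165,0.02,0.0213,-0.0041,0],[1,-0.03,-0.165,0.02,0.0213,-0.0041,0],[1,-0.03,-0.165,0.02,0.0213,-0.0041,0],[1,-0.03,-0.165,0.02,0.0213,-0.0041,0],[1,-0.03,-0.165,0.02,0.0213,-0.0041,0],[1,0,0,0,0,0,0],[1,0,0,0,0,0,0],[1,0,0,0,0,0,0],[1,0,0,0,0,0,0]]], squeeze=120)

```text
time_s: 14.23
position: [0.5561, 0.085, 0.0959]
orientation: [-2.354, -1.947, -0.153]
contact_force: [1.1, 2.8, 1.2]
gripper_width: 0.265
```

Run:
```python
from blk import *
o=state(); print(tojig(o["position"]))
g=env.grab_frame("scene")
cv2.imwrite("pics/s8.png",cv2.resize(g["color"][150:250,300:440,::-1],None,fx=5.7,fy=5.7,interpolation=cv2.INTER_CUBIC))
```

```text
t 14.23 pos [0.5561 0.085  0.0959] z [ 0.024  0.127 -0.992] y [ 0.982 -0.188  0.   ] F [1.1 2.8 1.2] M [ 0.58 -0.22 -0.05] w 0.265
[-0.00060929 -0.01080788]
```

View pics/s8.png

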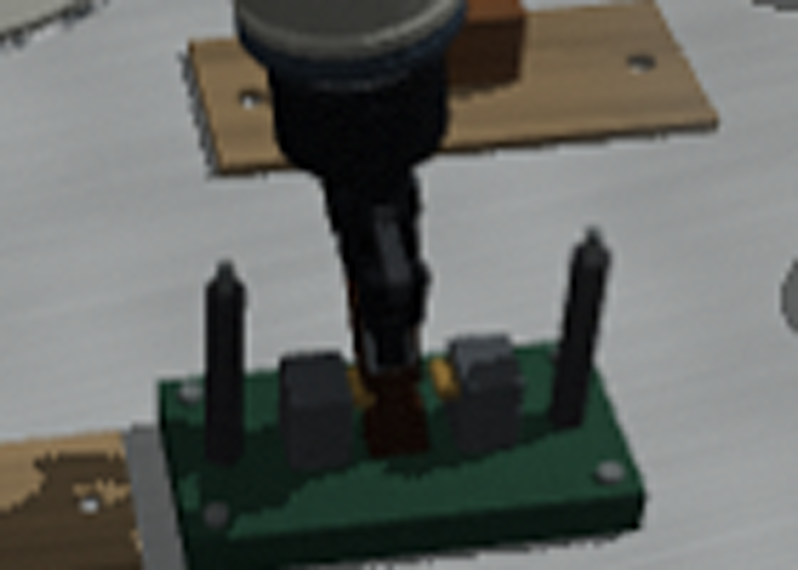

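```bash
cat >> blk.py <<'E'
def W(x,y,z):
    return [J0[0]+x*np.cos(th)-y*np.sin(th),J0[1]+x*np.sin(th)+y*np.cos(th),z]
E
python3 - <<'E'
from blk import *
g=env.grab_frame("scene")
a=cv2.resize(g["color"][200:245,340:405,::-1],None,fx=12,fy=12,interpolation=cv2.INTER_CUBIC)
cv2.imwrite("pics/s9.png",a)
for y in (9,11.5,15,18,26,-9,-15,-26):
    print(y,((proj(g,[W(0.004,y/1000,.066)])[0]-[340,200])*12).round(0))
E
```

```text
9 [398. 196.]
11.5 [409. 195.]
15 [424. 193.]
18 [437. 192.]
26 [472. 188.]
-9 [320. 204.]
-15 [294. 207.]
-26 [246. 212.]
```

View pics/s9.png

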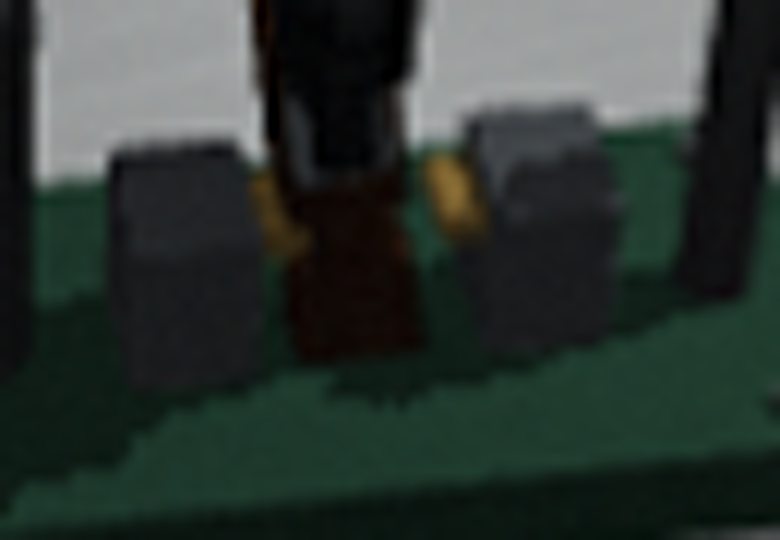

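Call:
drive_tool(increments=[[[1,-0.02,-0.1,0.02,0.01,-0.002,0],[1,-0.02,-0.1,0,0.01,-0.002,0],[1,0,0,0,0,0,0],[1,0,0,0,0,0,0],[1,0.05,0.26,-0.02,-0.03,0.0058,0],[1,0.05,0.26,-0.02,-0.03,0.0058,0],[1,0.05,0.26,-0.03,-0.03,0.0058,0],[1,0.05,0.26,-0.03,-0.03,0.0058,0],[1,0.03,0.15,0,-0.028,0.0051,0],[1,0,0,0,0,0,0]]])

```text
time_s: 15.17
position: [0.5579, 0.0951, 0.0951]
orientation: [2.419, 2.003, -0.002]
contact_force: [-0.3, -0.4, 1.8]
gripper_width: 0.267
```

Run:
```python
from blk import *
o=state(); print(tojig(o["position"]))
g=env.grab_frame("scene")
a=cv2.resize(g["color"][200:245,340:405,::-1],None,fx=12,fy=12,interpolation=cv2.INTER_CUBIC)
cv2.imwrite("pics/s10.png",a)
```

```text
t 15.17 pos [0.5579 0.0951 0.0951] z [ 0.    -0.002 -1.   ] y [ 0.982 -0.186  0.   ] F [-0.3 -0.4  1.8] M [-0.24  0.04  0.03] w 0.267
[-0.0007442  -0.00051608]
```

View pics/s10.png

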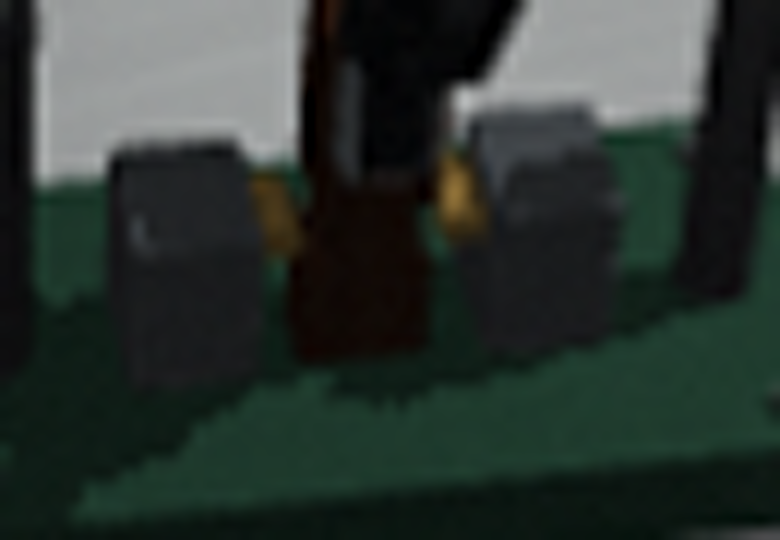

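Call:
drive_tool(increments=[[[1,0.04,0.22,0.03,-0.024,0.0046,0],[1,0.04,0.22,0.02,-0.024,0.0046,0],[1,0.04,0.22,0.02,-0.024,0.0046,0],[1,0.04,0.22,0.02,-0.024,0.0046,0],[1,0.04,0.22,0.02,-0.024,0.0046,0],[1,0.02,0.1,0.02,-0.024,0.0046,0],[1,0,0,0,0,0,0],[1,0,0,0,0,0,0],[1,0,0,0,0,0,0],[1,0,0,0,0,0,0]]])

```text
time_s: 16.05
position: [0.5598, 0.106, 0.0963]
orientation: [2.346, 1.939, -0.172]
contact_force: [-0.1, -3.5, -0.0]
gripper_width: 0.267
```

Run:
```python
from blk import *
o=state(); print(tojig(o["position"]))
```

```text
t 16.05 pos [0.5598 0.106  0.0963] z [-0.028 -0.143 -0.989] y [ 0.982 -0.188 -0.   ] F [-0.1 -3.5 -0. ] M [-0.67 -0.04  0.06] w 0.267
[-0.00089488  0.01054554]
```

Call:
drive_tool(increments=[[[1,-0.04,-0.22,-0.02,0.024,-0.0046,0],[1,-0.04,-0.22,-0.02,0.024,-0.0046,0],[1,-0.04,-0.22,-0.02,0.024,-0.0046,0],[1,-0.04,-0.22,-0.02,0.024,-0.0046,0],[1,-0.04,-0.22,-0.02,0.024,-0.0046,0],[1,-0.02,-0.1,-0.01,0.022,-0.0046,0],[1,0,0,0,0,0,0],[1,0,0,0,0,0,0],[1,0,0,0,0,0,0],[1,0,0,0,0,0,0]]])

```text
time_s: 16.88
position: [0.558, 0.0948, 0.0954]
orientation: [2.419, 2.001, -0.002]
contact_force: [0.0, 0.9, -1.1]
gripper_width: 0.265
```

Run:
```python
from blk import *
o=state(); print(tojig(o["position"]))
g=env.grab_frame("scene")
a=cv2.resize(g["color"][200:245,340:405,::-1],None,fx=12,fy=12,interpolation=cv2.INTER_CUBIC)
cv2.imwrite("pics/s11.png",a)
```

```text
t 16.88 pos [0.558  0.0948 0.0954] z [ 0.    -0.002 -1.   ] y [ 0.982 -0.188  0.001] F [ 0.   0.9 -1.1] M [ 0.   -0.01  0.01] w 0.265
[-0.00060494 -0.00079435]
```

View pics/s11.png

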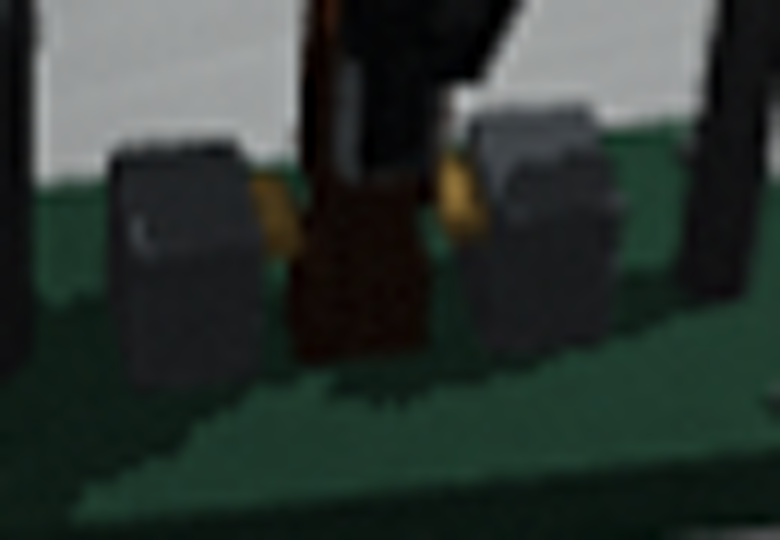

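Both noses now stand well back (left at x≈440, right at ≈298), and force and moment are near zero. Next I lift slowly.

Call:
drive_tool(increments=[[[1,0,0,0.1,0,0,0],[1,0,0,0.1,0,0,0],[1,0,0,0.15,0,0,0],[1,0,0,0.15,0,0,0],[1,0,0,0.15,0,0,0],[1,0,0,0.15,0,0,0],[1,0,0,0.1,0,0,0],[1,0,0,0.1,0,0,0],[1,0,0,0,0,0,0],[1,0,0,0,0,0,0]]])

```text
time_s: 17.77
position: [0.5579, 0.0946, 0.1054]
orientation: [2.42, 2.001, -0.002]
contact_force: [-0.3, 0.7, -0.5]
gripper_width: 0.265
```

Run:
```python
from blk import *
o=state(); print(tojig(o["position"]))
g=env.grab_frame("scene")
a=cv2.resize(g["color"][200:245,340:405,::-1],None,fx=12,fy=12,interpolation=cv2.INTER_CUBIC)
cv2.imwrite("pics/s12.png",a)
```

```text
t 17.77 pos [0.5579 0.0946 0.1054] z [ 0.    -0.002 -1.   ] y [ 0.982 -0.188  0.001] F [-0.3  0.7 -0.5] M [ 0.02 -0.02 -0.03] w 0.265
[-0.0006366  -0.00106103]
```

View pics/s12.png

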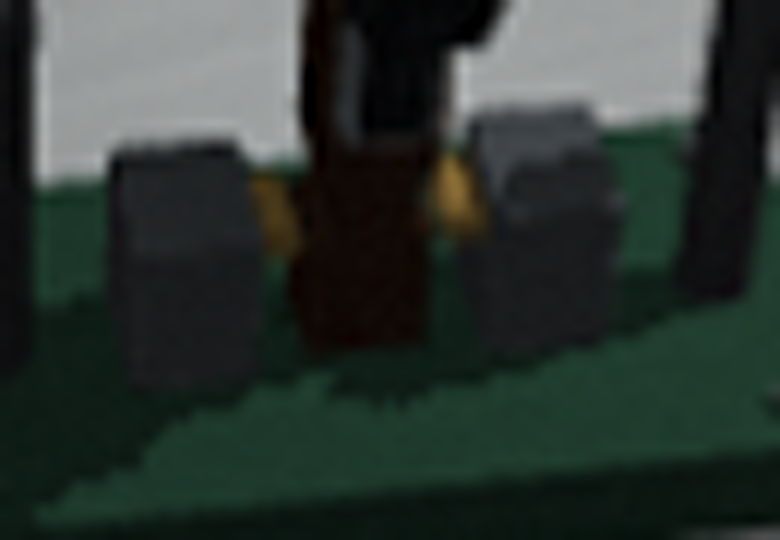

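Call:
drive_tool(increments=[[[1,0,0,0.15,0,0,0],[1,0,0,0.3,0,0,0],[1,0,0,0.3,0,0,0],[1,0,0,0.3,0,0,0],[1,0,0,0.3,0,0,0],[1,0,0,0.3,0,0,0],[1,0,0,0.3,0,0,0],[1,0,0,0.3,0,0,0],[1,0,0,0.3,0,0,0],[1,0,0,0.15,0,0,0]]])

```text
time_s: 18.65
position: [0.558, 0.0946, 0.1329]
orientation: [2.419, 2.001, -0.001]
contact_force: [-0.4, 0.4, 0.5]
gripper_width: 0.269
```

Call:
drive_tool(increments=[[[1,0,0,0.3,0,0,0],[1,0,0,0.3,0,0,0],[1,0,0,0.4,0,0,0],[1,0,0,0.4,0,0,0],[1,0,0,0.4,0,0,0],[1,0,0,0.3,0,0,0],[1,0,0,0.3,0,0,0],[1,0,0,0.1,0,0,0],[1,0,0,0,0,0,0],[1,0,0,0,0,0,0]]])

```text
time_s: 19.48
position: [0.5578, 0.0946, 0.1573]
orientation: [2.42, 2.001, -0.002]
contact_force: [-0.1, -0.2, -0.5]
gripper_width: 0.264
```

Run:
```python
from blk import *
o=state(); print(tojig(o["position"]))
g=env.grab_frame("scene"); f=env.grab_frame("top")
cv2.imwrite("pics/s13.png",cv2.resize(g["color"][150:260,230:430,::-1],None,fx=4,fy=4,interpolation=cv2.INTER_CUBIC))
a=cv2.resize(g["color"][180:245,340:405,::-1],None,fx=9,fy=9,interpolation=cv2.INTER_CUBIC)
cv2.imwrite("pics/s14.png",a); cv2.imwrite("pics/t13.png",f["color"][:,:,::-1])
for z in (.072,.08): 
  for y in (14,-14): print(z,y,((proj(g,[W(0.012,y/1000,z)])[0]-[340,180])*9).round(0))
```

```text
t 19.48 pos [0.5578 0.0946 0.1573] z [ 0.    -0.002 -1.   ] y [ 0.982 -0.188  0.001] F [-0.1 -0.2 -0.5] M [-0.02  0.02  0.01] w 0.264
[-0.00067075 -0.0010546 ]
0.072 14 [322. 329.]
0.072 -14 [230. 338.]
0.08 14 [324. 309.]
0.08 -14 [232. 319.]
```

View pics/s13.png

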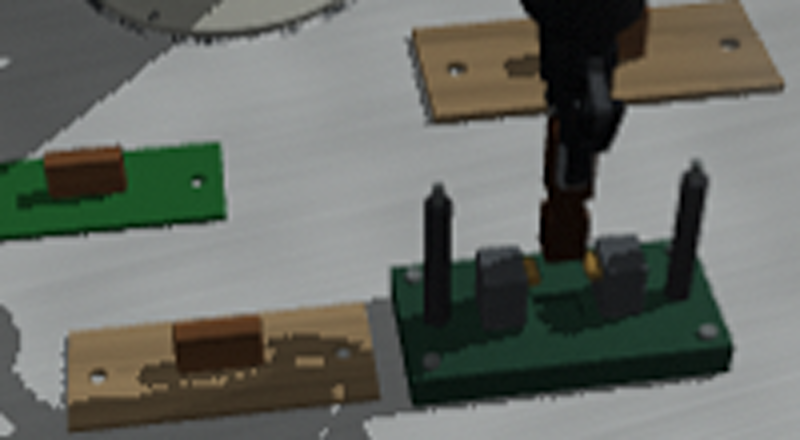

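View pics/s14.png

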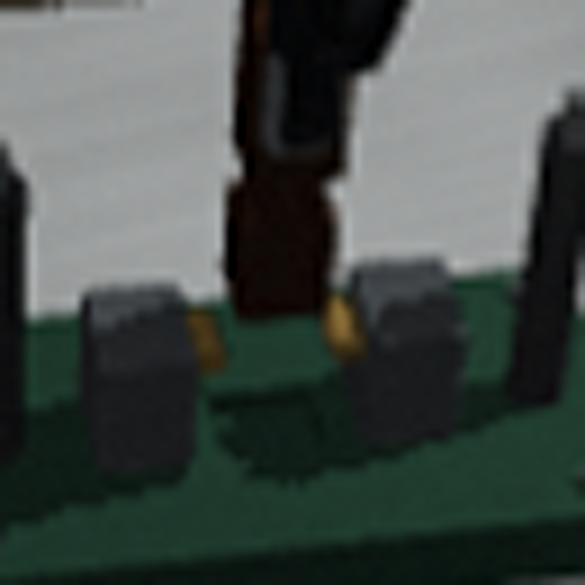

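View pics/t13.png

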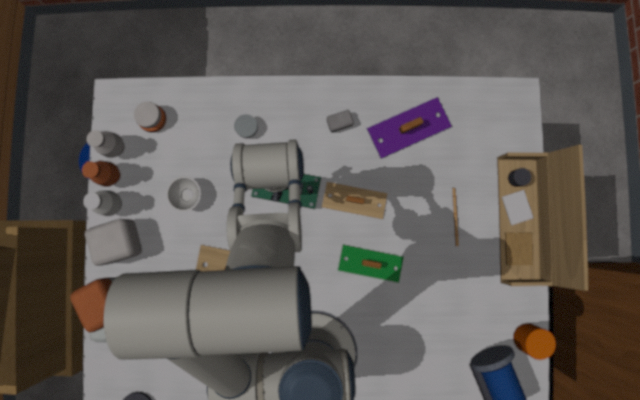

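Run:
```python
from blk import *
g=env.grab_frame("scene")
for y in (14,-14):
  for z in (.08,.116,.133): print(z,y,((proj(g,[W(0.012,y/1000-.001,z)])[0]-[340,180])*9).round(0))
print(((proj(g,[W(0,y,z) for y in(.085,-.085) for z in(.03,.132)])-[340,180])*9).round(0))
c=g["color"].astype(int)
for r in range(190,218,2):
    s=c[r,355:385]; d=np.nonzero((s.sum(1)<105))[0]; print(r,d.min()+355,d.max()+355)
```

```text
0.08 14 [321. 310.]
0.116 14 [330. 219.]
0.133 14 [335. 174.]
0.08 -14 [228. 319.]
0.116 -14 [235. 228.]
0.133 -14 [239. 184.]
[[528. 378.]
 [567. 126.]
 [-14. 434.]
 [-11. 183.]]
190 366 377
192 366 377
194 366 377
196 367 377
198 367 377
200 367 375
202 365 375
204 365 376
206 365 376
208 365 376
210 365 375
212 366 376
214 358 384
216 359 364
```

Run:
```python
from blk import *
g=env.grab_frame("scene")
a=g["color"][175:225,345:400,::-1].astype(float)/255
a=(a**0.45*255).astype(np.uint8)
a=cv2.resize(a,None,fx=12,fy=12,interpolation=cv2.INTER_CUBIC)
def d(p,q,col):
    P=((proj(g,[p,q])-[345,175]+.5)*12).astype(int); cv2.line(a,tuple(map(int,P[0])),tuple(map(int,P[1])),col,1)
b=a.copy()
for x,y in((12,14),(12,-14),(-12,-14)):
    x/=1e3;y=y/1e3-.001
    d(W(x,y,.08),W(x,y,.185),(0,255,255))
for z in(.08,.116,.133): d(W(.012,-.015,z),W(.012,.013,z),(255,255,0)); d(W(.012,-.015,z),W(-.012,-.015,z),(255,255,0))
cv2.imwrite("pics/s15.png",a)
```

```text
(no output)
```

View pics/s15.png

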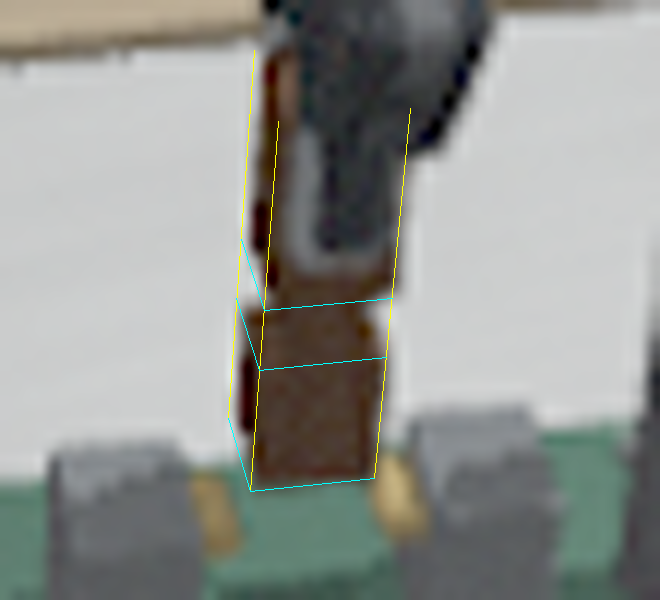

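The overlay shows the block upright: its right edge runs (375,465)→(390,290), parallel to the predicted vertical. Its foot is about 8 mm above the towers, and the keepers are pushed back. The cover and bystanders are where they were. I'm handing in.

Run:
```python
from h import *
state(); print(env.finish_job())
```

```text
t 19.68 pos [0.5578 0.0946 0.1572] z [-0.    -0.002 -1.   ] y [ 0.982 -0.188  0.   ] F [ 0.6 -0.4 -0.4] M [ 0.04 -0.03  0.06] w 0.268
the job is handed in; nothing more can be done
None
```

I lifted the plywood cover straight off the pins and laid it flat, handle up, on the bench on the jig's -y side. I then gripped the block across x and rocked it towards +y, -y, and +y again, until both keepers were back. It lifted out freely, and I handed the job in at 19.7 s still holding it.

**Last checks:**
- **Block:** it is over its place, with the tool about 1 mm off my estimate of the jig's middle. It is upright, with its foot at about 80 mm, roughly 8 mm above the 72 mm towers.
- **Forces:** these were below 1 N at hand-in. The highest reading after any move call was about 10 N, when closing on the block.
- **Keepers:** read from the picture, both stand about 5 to 6 mm back. That is only good to about 1 mm, but the block rose past the 5 mm catch without resistance.
- **Surroundings:** the cover stayed flat. In the last top view the bowl, tin, pumice and stick look where they were, judged by eye and not measured.

**What disagreed:**
- **Block turning in the grip:** after the first lean towards +y, moments suggested the block had turned slightly in the grip. I raised the squeeze to 120 N and leaned it that way again.
- **Camera offset:** the two cameras differed by about 2 to 4 mm on positions, within what their calibration would give.

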